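# Arm the readout and touch off on the blue height setter

### The arm

A 6-joint arm with a two-finger parallel gripper is mounted at the origin on the work surface; the furniture and walls round the work are solid. World frame = base frame: x ahead of the robot, y to its left, z up, the work surface at z = 0. Lengths are in m, angles in rad, forces in N, time in s.
With the tool pointing down it reaches from about 0.275 to 1 m from the base axis. Payload 8.4 kg.
Tool frame: the origin (TCP) lies between the finger pads; the fingertips stand 19 mm ahead of it and the grasp point (between the pads) is the TCP; z points along the fingers, y is the line along which they close (so a half turn about z gives the same grasp; the last joint's range is limited). The gripper opens to 85 mm and grips with 20 to 120 N. Pads are 22 mm wide; open, the fingers measure 114 mm over their backs; the gripper's body (76 mm by 85 mm) begins 54 mm behind the grasp point. The pads swing forward as they close: fully open they stand 13 mm farther back than shut.
Start: joints at [1.325, 0.353, 1.633, -0, 1.155, -0.002], TCP at [0.151, 0.607, 0.25] pointing down, gripper open.
Joint ranges: [-2.63, 2.63], [-0.92, 2.1], [0.06, 2.66], [-1.3, 4.44], [0, 2.69], [-3.02, 3.02]. Speed limits (rad/s): [2.22, 2.22, 2.79, 3.14, 3.14, 3.14].

### API

Orientations are given as a unit quaternion [x, y, z, w].
In Python, from bench import sensors, imaging, env gives the robot as it stands.
- The arm moves only by the shell command python3 -m handwheel 'ROWS' [FORCE]. ROWS is JSON, a list of rows, each a list of 7 numbers: the turn, a rotation vector about the tool's x, y, z in units of 180 degrees (1.0 is 180 degrees), then the shift along the tool's x, y, z in units of 0.15 m (1.0 is 0.15 m), then the closure, from -1 (fully open) to 1 (shut). In form: [[ax, ay, az, tx, ty, tz, gripper], ...]. A call has 1 to 12 rows; each row is the pose to reach, as a shift and turn from the pose commanded when the call began, along the tool's axes at that moment, turning the shorter way round; what a row does not reach only later rows make up. A row lasts 1/12 s, in which the tool goes at most 41.7 mm and 7.16 degrees, less where a joint would pass 70% of its speed; a pose out of reach is approached as far as the arm can. A call with a number of a shift or a turn outside -1 to 1 is refused whole. A call with a gripper value outside its range is refused whole. The fingers move at their own pace and stop on an object; FORCE is the grip in N (left out, the last holds). Time passes only in rows, so rows that repeat a pose let the fingers close. It gives the time, the measured TCP pose, the force, the opening and the grip force at its end, in the units of the state.
- sensors.read_state(): the state, without advancing time (a new reading comes with each control period).
- imaging.read_camera(name): name is "side" or "top"; returns (picture, depth): 384x512x3 uint8, red, green, blue; 384x512 float32, m along the optical axis (not along the pixel's ray), 0 where there is no reading.
- imaging.camera_model(name): a dict with "fx", "fy", "cx", "cy" (pixels), "D" ([k1, k2, p1, p2, k3] as OpenCV has them; the pictures are not rectified), "R" (3x3) and "t" (3): a world point X has camera coordinates R X + t. Camera axes: x right, y down, z forward; pixel columns grow to the right and rows downward; lengths in m; the calibration is good to about 2 mm. A picture is of the moment at which its call begins. camera_model takes no time and is no camera call.
- env.finish_job(): hands the job in; it is judged then, once.
The state is a dict: "time": time; "qpos": joint angles; "joint_vel": joint speeds; "joint_efforts": joint torques, N m; "tcp_pos": TCP position; "eef_rot": TCP orientation; "wrist_force": force on the tool from outside, world axes, zero at the start; "moment": the same for the moment, N m; "finger_gap": finger opening in m; "grip_force": force on a finger pad.
Only numpy, scipy, OpenCV 4.12 (cv2) and the standard library are available. Lean on these libraries where they do the work, as an engineer would, in place of code of your own. Each camera call takes 0.05 s, during which the arm holds its last target. There are 200 camera calls.

### The job

With the fingertips, press the green key on the grey readout box fully home so that it is armed; it stays in. Then touch the blue anvil on top of the height setter lightly from above, so that it sinks visibly but does not reach the end of its spring travel, and withdraw. Nothing is to be gripped, lifted or shifted: leave the setter standing where it is, do not press the red and white keys, and do not touch the yellow setter, the white jar, the wax block or the black can.

Things in the scene. Friction and masses are not known exactly. Their poses are not given: they have to be found in the camera images.
- setter_blue: a loose height setter (0.55 kg) standing upright: round aluminium body 56 mm in diameter and 50 mm high with a small dial on its side, and a blue disc (the anvil, 38 mm in diameter, 8 mm thick) on a stem above it, the blue top face 72 mm above the bench. Origin: centre of the underside, z up. 
- setter_blue_top (a point): centre of the top face of the blue anvil, the spot to touch; 72 mm above the bench when untouched
- setter_blue_anvil (a joint): sink of the blue anvil (m): 0 = up, 0.012 = end of travel. It moves straight down against a spring: 1.6 N to start it, 400 N/m, about 6.4 N at the end of travel; it springs up when released
- setter_yellow: a second height setter, the same but with a yellow anvil; not to be touched. Origin: centre of the underside. The blue setter, the yellow setter and the cream jar stand in a row in any order, ahead of the robot and to its left, 80 mm or more apart between centres
- setter_yellow_anvil (a joint): sink of the yellow anvil (m), as for the blue one
- readout: grey readout box fixed to the bench, to the right: 84 (x) x 176 (y) mm, flat top 32 mm high. Origin: centre of its underside on the bench; x away from the robot at yaw 0, y left. Dark display along the far half; three round keys 55 mm apart in a row along the near half (x = -18 mm): red at y = +55 mm, green in the middle, white at y = -55 mm; tops 46 mm above the bench
- key_green_top (a point): centre of the top face of the green key, the spot to press; 46 mm above the bench when out
- key_green (a joint): sink of the green key of the readout (m): 0 = out, 0.006 = fully home. Round key, 27 mm in diameter, standing 11 mm out of its collar, the middle one. It moves straight down, takes about 2.5 N to move, has no spring and stays where it is left
- key_red (a joint): sink of the red key of the readout (m): 0 = out, 0.006 = fully home. Round key, 27 mm in diameter, standing 11 mm out of its collar, left of the green one. It moves straight down, takes about 2.5 N to move, has no spring and stays where it is left
- key_white (a joint): sink of the white key of the readout (m): 0 = out, 0.006 = fully home. Round key, 27 mm in diameter, standing 11 mm out of its collar, right of the green one. It moves straight down, takes about 2.5 N to move, has no spring and stays where it is left
- jar: loose white cream jar with a lid, 56 mm in diameter, 47 mm high; origin at the centre of its underside
- wax: loose cream wax block, 58 x 78 x 38 mm; origin at the centre of its underside
- can: loose black can, 58 mm in diameter, 84 mm high; origin at the centre of its underside

How it is judged:
On the way, in this order (a step that is already met when the one before it is completed fails the run):
1. the green key is pressed home (value of joint key_green above 0.0045 m), for 0.1 s.
2. then the fingertips touch the blue anvil and sink it by more than 2 mm (value of joint setter_blue_anvil above 0.002 m and contact force between the fingers and setter_blue above 0.5 N), for 0.1 s.
At the end, for the whole second after the job is handed in: The green key is in by over 4.5 of 6 mm; red and white keys out and both anvils up (within 1.5 and 1 mm); the blue setter upright, still and within 10 mm of its start; yellow setter, jar, wax block and can within 8 mm of theirs (value of joint key_green above 0.0045 m and value of joint each of key_red, key_white below 0.0015 m and value of joint each of setter_blue_anvil, setter_yellow_anvil below 0.001 m and distance of setter_blue from where it was at the start of the episode below 0.01 m and angle between setter_blue's own z axis and vertical below 0.05 rad and linear speed of setter_blue below 0.01 m/s and distance of each of setter_yellow, jar, wax, can from where it was at the start of the episode below 0.008 m); the robot touches nothing.
It fails at once if the blue anvil is pressed before the green key is in (value of joint setter_blue_anvil above 0.002 m and value of joint key_green below 0.0045 m).
It fails at once if the blue anvil is driven to the end of its travel (more than 11 of 12 mm) or the setter pressed with over 15 N (value of joint setter_blue_anvil above 0.011 m or contact force between any of the arm, the fingers and setter_blue above 15 N).
It fails at once if the blue setter is lifted (5 mm), shifted (15 mm) or tipped (0.15 rad) (height (world z) of setter_blue above 0.005 m or distance of setter_blue from where it was at the start of the episode above 0.015 m or angle between setter_blue's own z axis and vertical above 0.15 rad).
It fails at once if the red or white key is pressed by more than 1.5 mm (value of joint any of key_red, key_white above 0.0015 m).
It fails at once if the yellow setter, jar, wax block or can is touched (more than 0.3 N) (contact force between any of the arm, the fingers and setter_yellow above 0.3 N or contact force between any of the arm, the fingers and jar above 0.3 N or contact force between any of the arm, the fingers and wax above 0.3 N or contact force between any of the arm, the fingers and can above 0.3 N).
It also fails if it takes over 42 s, if anything falls off the work surface, if the arm or the gripper's body presses on something with over 40 N, if the wrist force passes 120 N, or if a joint passes its speed limit or range.

## Working session

There is one attempt and no reset: what is moved stays moved. The work goes in short steps, Python scripts to look and compute and a shell command to move; the robot and the scene stay as the last step left them, time stands still between calls to the robot, and variables do not carry over. Pictures are saved under pics/ and viewed, at most 10 in all, crops included, and the job is handed in when it is done.

```bash
mkdir -p pics; ls
python3 - <<'E'
from bench import sensors, imaging
import cv2,numpy as np,pickle
s=sensors.read_state(); print({k:np.round(v,3) for k,v in s.items()})
d={}
for n in("side","top"):
    im,dep=imaging.read_camera(n); m=imaging.camera_model(n); d[n]=(im,dep,m)
    cv2.imwrite(f"pics/{n}0.png",im[:,:,::-1]); print(n,m)
pickle.dump(d,open("d0.pkl","wb"))
E
```

```text
pics
{'time': np.float64(0.0), 'qpos': array([ 1.325,  0.354,  1.634, -0.   ,  1.155, -0.002]), 'joint_vel': array([-0.   , -0.002, -0.   , -0.   ,  0.001, -0.   ]), 'joint_efforts': array([-1.0000e-03, -6.0528e+01, -3.4204e+01,  0.0000e+00,  1.0000e-02,
        0.0000e+00]), 'tcp_pos': array([0.151, 0.606, 0.25 ]), 'eef_rot': array([ 0.122,  0.993, -0.001, -0.   ]), 'wrist_force': array([ 0.241, -0.589,  0.217]), 'moment': array([-0.011,  0.   ,  0.038]), 'grip_force': np.float64(0.0), 'finger_gap': np.float64(0.086)}
side {'fx': 460.8865627851501, 'fy': 460.8865627851501, 'cx': 255.0377936368834, 'cy': 196.82426472690165, 'D': array([-0.04543991,  0.        ,  0.        ,  0.        ,  0.        ]), 'R': array([[ 0.87529008, -0.48354949, -0.00686777],
       [-0.209928  , -0.36712793, -0.90617179],
       [ 0.43565755,  0.79460492, -0.42285401]]), 't': array([-0.35678869,  0.14492758,  1.31408211])}
top {'fx': 452.04118310130787, 'fy': 452.04118310130787, 'cx': 257.17832018352897, 'cy': 194.33599256704412, 'D': array([0.03777327, 0.        , 0.        , 0.        , 0.        ]), 'R': array([[-0.02677887, -0.99941557,  0.02124643],
       [-0.99409289,  0.02438798, -0.10575704],
       [ 0.10517707, -0.02395298, -0.994165  ]]), 't': array([0.01337959, 0.42146546, 1.28571625])}
```

View pics/top0.png

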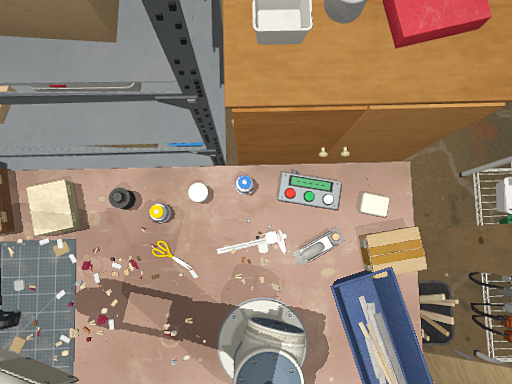

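View pics/side0.png

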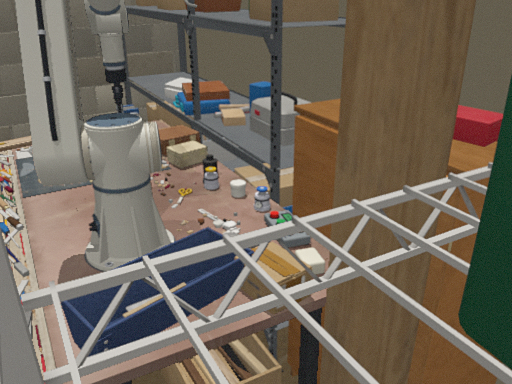

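Top view: the blue anvil is at (245,183), the yellow at (158,212), the jar at (198,192) and the can at (121,198). The readout's red, green and white keys are at (289,194), (309,197) and (329,200). In the side view the blue anvil is at (262,190) and the green key near (287,218), close to a rail.

```bash
cat > h.py <<'E'
import cv2,numpy as np,pickle
from scipy.optimize import least_squares
def ray(m,uv):
    K=np.array([[m['fx'],0,m['cx']],[0,m['fy'],m['cy']],[0,0,1]])
    p=cv2.undistortPoints(np.array([[uv]],float),K,m['D'])[0,0]
    return -m['R'].T@m['t'], m['R'].T@np.array([p[0],p[1],1])
def plane(m,uv,z):
    c,d=ray(m,uv); return c+d*(z-c[2])/d[2]
def tri(a,ua,b,ub):
    (c1,d1),(c2,d2)=ray(a,ua),ray(b,ub)
    s=np.linalg.lstsq(np.c_[d1,-d2],c2-c1,rcond=None)[0]
    p,q=c1+d1*s[0],c2+d2*s[1]; return (p+q)/2,np.linalg.norm(p-q)
def blobs(im,hl,hh,s=110,v=60,amin=8):
    h=cv2.cvtColor(im,cv2.COLOR_RGB2HSV)
    k=cv2.inRange(h,(hl,s,v),(hh,255,255))
    n,l,st,c=cv2.connectedComponentsWithStats(k)
    return [(st[i].tolist(),c[i].round(1).tolist()) for i in range(1,n) if st[i][4]>=amin]
E
python3 - <<'E'
from h import *
d=pickle.load(open("d0.pkl","rb"))
for n,roi in(("top",(170,220,100,350)),("side",(160,245,195,310))):
    im,dep,m=d[n]; r0,r1,c0,c1=roi; sub=im[r0:r1,c0:c1]
    for nm,a,b in(("blue",100,125),("green",40,85),("red",0,8),("yellow",20,32)):
        for st,c in blobs(sub,a,b):
            uv=[c[0]+c0,c[1]+r0]; z=dep[int(round(uv[1])),int(round(uv[0]))]
            cc,dd=ray(m,uv); print(n,nm,st[2:],np.round(uv,1),"depthpt",np.round(cc+dd*z,3))
    s=sub if n=="top" else sub
    cv2.imwrite(f"pics/{n}_c.png",cv2.resize(s[:,:,::-1],None,fx=3 if n=="top" else 6,fy=3 if n=="top" else 6,interpolation=cv2.INTER_NEAREST))
E
```

```text
top blue [13, 13, 109] [244.3 182. ] depthpt [0.452 0.039 0.073]
top green [39, 13, 250] [311.6 183.4] depthpt [ 0.449 -0.155  0.03 ]
top green [10, 10, 78] [308.7 195.8] depthpt [ 0.411 -0.143  0.045]
top red [10, 10, 80] [289.7 192.6] depthpt [ 0.422 -0.09   0.046]
top yellow [15, 13, 125] [156. 211.] depthpt [0.377 0.283 0.073]
side blue [10, 5, 34] [261.7 189.1] depthpt [0.447 0.026 0.074]
side blue [8, 7, 31] [288.6 208.2] depthpt [ 0.725  0.287 -0.177]
side blue [27, 17, 227] [206.4 236.4] depthpt [ 0.157 -0.196  0.09 ]
side green [15, 10, 75] [284.3 218.2] depthpt [ 0.446 -0.115  0.031]
side red [9, 7, 51] [273.8 213.7] depthpt [ 0.42  -0.096  0.045]
side yellow [12, 6, 55] [210.4 168.6] depthpt [0.375 0.273 0.075]
```

View pics/side_c.png

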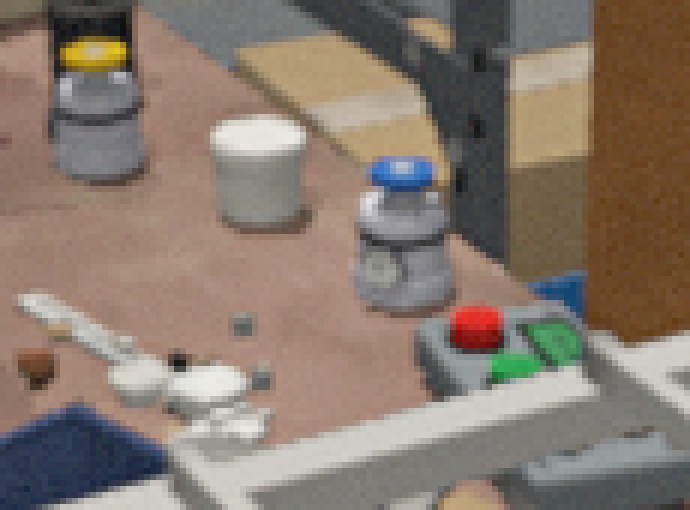

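View pics/top_c.png

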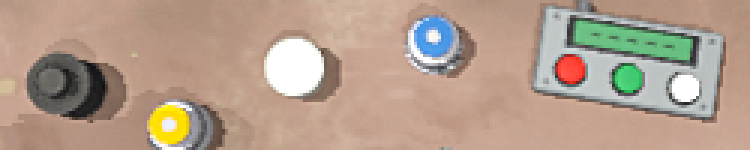

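The side crop shows the blue anvil top at about (262,188) and the red key at (274.5,212); the green key is half hidden by the rail. In the top crop, the anvil centre is at about (244.5,182.5) and the green key at (309,196). I'll triangulate these and check the clearance of the shelf.

Run:
```python
from h import *
from scipy.spatial.transform import Rotation as Ro
from bench import sensors
d=pickle.load(open("d0.pkl","rb")); t=d["top"][2]; s=d["side"][2]
print("blue",tri(t,(244.3,182),s,(262,188)),plane(t,(244.3,182),.072))
print("red",tri(t,(289.7,192.6),s,(274.5,212.2)),"green",plane(t,(308.7,195.8),.046))
im,dep,m=d["top"]; v,u=np.mgrid[:384,:512]
K=np.array([[m['fx'],0,m['cx']],[0,m['fy'],m['cy']],[0,0,1]])
p=cv2.undistortPoints(np.c_[u.ravel(),v.ravel()].astype(float)[:,None],K,m['D'])[:,0]
P=(np.c_[p,np.ones(len(p))]*dep.ravel()[:,None]-m['t'])@m['R']; P=P[dep.ravel()>0]
Q=P[(P[:,2]>.1)&(P[:,0]>.3)&(P[:,1]>-.5)&(P[:,1]<.7)]
for y in np.arange(-.4,.7,.1):
    q=Q[abs(Q[:,1]-y)<.05]; print(round(y,1),q[q[:,0].argmin()].round(3) if len(q) else None)
S=sensors.read_state();R=Ro.from_quat(S['eef_rot']).as_matrix(); print(R.round(4))
w=S['tcp_pos']
for g in([.41,-.143,.15],[.452,.039,.15]):print(R.T@(np.array(g)-w)/.15)
```

```text
blue (array([0.45344185, 0.03802683, 0.07119193]), np.float64(0.003245613859294322)) [0.45186798 0.03874674 0.072     ]
red (array([ 0.42362631, -0.09044796,  0.04630789]), np.float64(0.004048177777390187)) green [ 0.41137023 -0.14332162  0.046     ]
-0.4 [ 0.586 -0.408  0.106]
-0.3 [ 0.586 -0.304  0.225]
-0.2 [ 0.586 -0.224  0.166]
-0.1 [ 0.587 -0.142  0.255]
-0.0 [ 0.587 -0.016  0.183]
0.1 [0.536 0.129 0.54 ]
0.2 [0.538 0.169 0.548]
0.3 [0.542 0.331 0.526]
0.4 [0.54  0.44  0.526]
0.5 [0.539 0.46  0.527]
0.6 [0.697 0.569 0.158]
[[-9.704e-01  2.413e-01 -3.000e-04]
 [ 2.413e-01  9.704e-01 -1.200e-03]
 [ 0.000e+00 -1.300e-03 -1.000e+00]]
[-2.88264238 -4.42850256  0.66978797]
[-2.86153937 -3.18346044  0.66818998]
```

```bash
python3 -m handwheel '[[0,0,0,-0.1,-0.15,0,1],[0,0,0,-0.22,-0.33,0,1],[0,0,0,-0.35,-0.53,0,1],[0,0,0,-0.47,-0.72,0,1],[0,0,0,-0.6,-0.9,0,1],[0,0,0,-0.6,-0.9,0,1]]' 30
python3 -m handwheel '[[0,0,0,-0.1,-0.15,0,1],[0,0,0,-0.22,-0.33,0,1],[0,0,0,-0.35,-0.53,0,1],[0,0,0,-0.47,-0.72,0,1],[0,0,0,-0.6,-0.9,0,1],[0,0,0,-0.6,-0.9,0,1]]'
python3 -m handwheel '[[0,0,0,-0.1,-0.15,0,1],[0,0,0,-0.22,-0.33,0,1],[0,0,0,-0.35,-0.53,0,1],[0,0,0,-0.47,-0.72,0,1],[0,0,0,-0.6,-0.9,0,1],[0,0,0,-0.6,-0.9,0,1]]'
```

```text
time: 0.6
tcp_pos: [0.2063, 0.4485, 0.2496]
eef_rot: [0.122, 0.992, -0.002, 0.0]
wrist_force: [0.7, 0.2, -0.0]
finger_gap: 0.0124
grip_force: 0.0
time: 1.1
tcp_pos: [0.2608, 0.2967, 0.2498]
eef_rot: [0.123, 0.992, -0.001, -0.0]
wrist_force: [-1.5, -0.5, 0.9]
finger_gap: -0.0004
grip_force: 0.0
time: 1.6
tcp_pos: [0.3164, 0.1445, 0.2503]
eef_rot: [0.124, 0.992, -0.001, 0.0]
wrist_force: [-0.4, 0.2, -0.2]
finger_gap: 0.0001
grip_force: 0.0
```

```bash
python3 -m handwheel '[[0,0,0,-0.1,-0.15,0,1],[0,0,0,-0.2,-0.33,0,1],[0,0,0,-0.32,-0.5,0,1],[0,0,0,-0.43,-0.68,0,1],[0,0,0,-0.54,-0.855,0,1],[0,0,0,-0.54,-0.855,0,1]]'
python3 -m handwheel '[[0,0,0,-0.1,-0.15,0,1],[0,0,0,-0.2,-0.33,0.1,1],[0,0,0,-0.32,-0.5,0.2,1],[0,0,0,-0.43,-0.68,0.35,1],[0,0,0,-0.54,-0.855,0.5,1],[0,0,0,-0.54,-0.855,0.6,1],[0,0,0,-0.54,-0.855,0.6,1],[0,0,0,-0.54,-0.855,0.6,1]]'
python3 - <<'E'
from h import *
from bench import sensors,imaging
from scipy.spatial.transform import Rotation as Ro
S=sensors.read_state();R=Ro.from_quat(S['eef_rot']).as_matrix();w=S['tcp_pos']
print(w,S['wrist_force']); print(R.T@(np.array([.411,-.143,.065])-w)/.15)
im=[imaging.read_camera(n)[0] for n in("top","side")]
a=cv2.resize(im[0][130:230,220:370],(600,400)); b=cv2.resize(im[1][130:250,220:320],(0,0),fx=4,fy=4)[:400]
b=cv2.resize(im[1][150:250,230:280],(200,400))
cv2.imwrite("pics/near.png",np.hstack([a,b])[:,:,::-1])
E
```

```text
time: 2.1
tcp_pos: [0.3645, 0.0011, 0.2505]
eef_rot: [0.123, 0.992, -0.001, 0.001]
wrist_force: [-0.9, -0.1, -0.1]
finger_gap: -0.0
grip_force: 0.0
time: 2.77
tcp_pos: [0.4099, -0.1388, 0.1596]
eef_rot: [0.122, 0.993, 0.001, -0.001]
wrist_force: [0.1, 0.5, -0.1]
finger_gap: -0.0
grip_force: 0.0
[ 0.4098765  -0.13878687  0.15960452] [ 0.0681812   0.51208922 -0.0957516 ]
[-0.0159471  -0.02584849  0.63063543]
```

View pics/near.png

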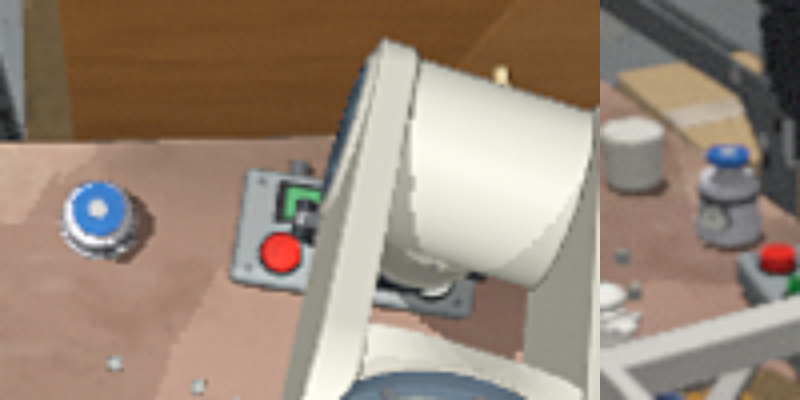

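The arm hides the gripper over the readout from above; the red key at crop (280,252) and the setter are clear. I'll go down in stages and watch the force.

```bash
python3 -m handwheel '[[0,0,0,-0.015,-0.026,0.1,1],[0,0,0,-0.015,-0.026,0.25,1],[0,0,0,-0.015,-0.026,0.4,1],[0,0,0,-0.015,-0.026,0.5,1],[0,0,0,-0.015,-0.026,0.58,1],[0,0,0,-0.015,-0.026,0.58,1],[0,0,0,-0.015,-0.026,0.58,1]]'
python3 -m handwheel '[[0,0,0,0,0,0.02,1],[0,0,0,0,0,0.04,1],[0,0,0,0,0,0.05,1],[0,0,0,0,0,0.05,1],[0,0,0,0,0,0.05,1]]'
python3 -m handwheel '[[0,0,0,0,0,0.007,1],[0,0,0,0,0,0.014,1],[0,0,0,0,0,0.014,1],[0,0,0,0,0,0.014,1]]'
```

```text
time: 3.45
tcp_pos: [0.4121, -0.1434, 0.0741]
eef_rot: [0.121, 0.993, -0.0, 0.0]
wrist_force: [0.5, 0.2, 0.4]
finger_gap: 0.0001
grip_force: 0.0
time: 3.87
tcp_pos: [0.4117, -0.144, 0.066]
eef_rot: [0.122, 0.993, -0.0, 0.0]
wrist_force: [0.8, -0.6, -0.0]
finger_gap: 0.0001
grip_force: 0.0
time: 4.2
tcp_pos: [0.4117, -0.1441, 0.0637]
eef_rot: [0.122, 0.993, -0.0, 0.0]
wrist_force: [0.8, -0.3, 0.1]
finger_gap: 0.0001
grip_force: 0.3
```

```bash
for i in 1; do python3 -m handwheel '[[0,0,0,0,0,0.006,1],[0,0,0,0,0,0.013,1],[0,0,0,0,0,0.013,1],[0,0,0,0,0,0.013,1]]' | grep -E "tcp_pos|wrist"; done
python3 -m handwheel '[[0,0,0,0,0,0.006,1],[0,0,0,0,0,0.013,1],[0,0,0,0,0,0.013,1],[0,0,0,0,0,0.013,1]]' | grep -E "tcp_pos|wrist"
python3 -m handwheel '[[0,0,0,0,0,0.006,1],[0,0,0,0,0,0.013,1],[0,0,0,0,0,0.013,1],[0,0,0,0,0,0.013,1]]' | grep -E "tcp_pos|wrist"
```

```text
tcp_pos: [0.4116, -0.144, 0.0616]
wrist_force: [0.1, -0.4, -0.2]
tcp_pos: [0.4115, -0.144, 0.0596]
wrist_force: [-0.1, -0.4, 0.6]
tcp_pos: [0.4116, -0.144, 0.0588]
wrist_force: [-5.6, 2.3, 23.7]
```

```bash
python3 -m handwheel '[[0,0,0,0,0,0.006,1],[0,0,0,0,0,0.006,1],[0,0,0,0,0,0.006,1]]' | grep -E "tcp_pos|wrist"
python3 -m handwheel '[[0,0,0,0,0,-0.05,1],[0,0,0,0,0,-0.2,1],[0,0,0,0,0,-0.4,1],[0,0,0,0,0,-0.6,1],[0,0,0,0,0,-0.6,1],[0,0,0,0,0,-0.6,1]]' | grep -E "time|tcp_pos|wrist"
python3 - <<'E'
from h import *
from bench import sensors
from scipy.spatial.transform import Rotation as Ro
S=sensors.read_state();R=Ro.from_quat(S['eef_rot']).as_matrix();w=S['tcp_pos']
print(w,R.T@(np.array([.4525,.0385,w[2]])-w)/.15)
E
```

```text
tcp_pos: [0.4116, -0.144, 0.0587]
wrist_force: [-8.9, 2.3, 38.9]
time: 5.95
tcp_pos: [0.4127, -0.1444, 0.1483]
wrist_force: [-0.7, -0.3, -0.2]
[ 0.41269411 -0.14439155  0.14829941] [ 3.67851872e-02  1.24727924e+00 -5.79691450e-04]
```

```bash
python3 -m handwheel '[[0,0,0,0,0.1,0,1],[0,0,0,0.01,0.25,0,1],[0,0,0,0.02,0.4,0,1],[0,0,0,0.02,0.53,0,1],[0,0,0,0.02,0.625,0,1],[0,0,0,0.02,0.625,0,1]]' | grep -E "tcp_pos|wrist"
python3 -m handwheel '[[0,0,0,0,0.1,0,1],[0,0,0,0.01,0.25,0,1],[0,0,0,0.02,0.4,0,1],[0,0,0,0.02,0.53,0,1],[0,0,0,0.02,0.62,0,1],[0,0,0,0.02,0.62,0,1],[0,0,0,0.02,0.62,0,1]]' | grep -E "tcp_pos|wrist"
python3 - <<'E'
from h import *
from bench import sensors,imaging
from scipy.spatial.transform import Rotation as Ro
S=sensors.read_state();R=Ro.from_quat(S['eef_rot']).as_matrix();w=S['tcp_pos']
print(w,R.T@(np.array([.4525,.0385,.091])-w)/.15)
im=[imaging.read_camera(n) for n in("top","side")]
m=imaging.camera_model("top");dep=im[0][1]
for uv in((308.7,195.8),(290,193)):
    z=np.median(dep[int(uv[1])-2:int(uv[1])+3,int(uv[0])-2:int(uv[0])+3]); c,d=ray(m,uv); print((c+d*z).round(4))
a=cv2.resize(im[0][0][130:230,220:370],(450,300)); b=cv2.resize(im[1][0][150:240,210:315],(350,300))
cv2.imwrite("pics/near2.png",np.hstack([a,b])[:,:,::-1])
E
```

```text
tcp_pos: [0.4309, -0.0504, 0.1456]
wrist_force: [-0.6, -0.7, 0.1]
tcp_pos: [0.4503, 0.0385, 0.146]
wrist_force: [0.0, 0.0, 0.1]
[0.45027868 0.03847785 0.14599021] [-0.01493804  0.0040028   0.36657431]
[ 0.4122 -0.1444  0.038 ]
[ 0.4207 -0.0904  0.0459]
```

View pics/near2.png

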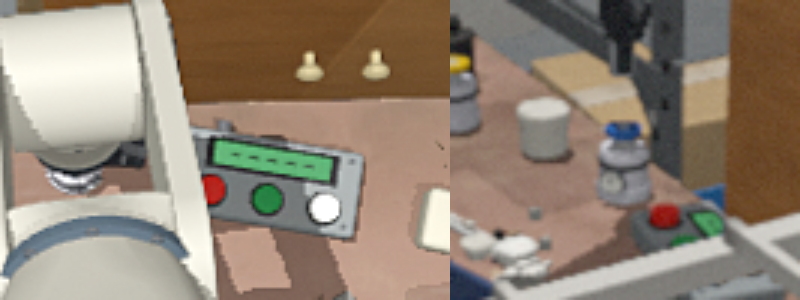

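The green key is down at about 0.039 m and the red is still out at 0.046 m. In the side crop the closed fingertips at (620,70) stand right above the blue anvil at (622,132).

```bash
python3 -m handwheel '[[0,0,0,-0.01,0,0.08,1],[0,0,0,-0.014,0.003,0.18,1],[0,0,0,-0.014,0.003,0.27,1],[0,0,0,-0.014,0.003,0.32,1],[0,0,0,-0.014,0.003,0.32,1],[0,0,0,-0.014,0.003,0.32,1]]' | grep -E "tcp_pos|wrist"
python3 -m handwheel '[[0,0,0,0,0,0.01,1],[0,0,0,0,0,0.02,1],[0,0,0,0,0,0.03,1],[0,0,0,0,0,0.04,1],[0,0,0,0,0,0.05,1],[0,0,0,0,0,0.05,1],[0,0,0,0,0,0.05,1]]' | grep -E "tcp_pos|wrist"
```

```text
tcp_pos: [0.4527, 0.038, 0.0988]
wrist_force: [-0.4, -0.8, -0.3]
tcp_pos: [0.453, 0.0386, 0.0914]
wrist_force: [-0.3, 0.7, 0.6]
```

```bash
python3 -m handwheel '[[0,0,0,0,0,0.01,1],[0,0,0,0,0,0.02,1],[0,0,0,0,0,0.027,1],[0,0,0,0,0,0.027,1],[0,0,0,0,0,0.027,1]]' | grep -E "tcp_pos|wrist"
```

```text
tcp_pos: [0.4532, 0.0386, 0.0874]
wrist_force: [-0.3, -0.2, 2.8]
```

```bash
python3 -m handwheel '[[0,0,0,0,0,0.007,1],[0,0,0,0,0,0.014,1],[0,0,0,0,0,0.014,1],[0,0,0,0,0,0.014,1],[0,0,0,0,0,0.014,1]]' | grep -E "tcp_pos|wrist"
```

```text
tcp_pos: [0.4531, 0.0386, 0.0853]
wrist_force: [-0.4, 0.1, 4.0]
```

The force of 4.0 N means about 6 mm of sink, which fits the geometry, and it has been held long enough. Now I'll withdraw.

```bash
python3 -m handwheel '[[0,0,0,0,0,-0.03,1],[0,0,0,0,0,-0.08,1],[0,0,0,0,0,-0.2,1],[0,0,0,0,0,-0.4,1],[0,0,0,0,0,-0.6,1],[0,0,0,0,0,-0.8,1],[0,0,0,0,0,-0.8,1],[0,0,0,0,0,-0.8,1],[0,0,0,0,0,-0.8,1],[0,0,0,0,0,-0.8,1]]' | grep -E "time|tcp_pos|wrist"
python3 - <<'E'
from h import *
from bench import imaging
d=pickle.load(open("d0.pkl","rb"));im,_=imaging.read_camera("side")
for i in(d["side"][0],im):
    for a,b in((100,125),(20,32),(0,8)): print(blobs(i[160:215,195:280],a,b))
E
```

```text
time: 9.88
tcp_pos: [0.4521, 0.0385, 0.2044]
wrist_force: [-0.8, -0.6, 0.5]
[([62, 27, 10, 5, 34], [66.7, 29.1])]
[([10, 6, 12, 6, 55], [15.4, 8.6])]
[([75, 51, 9, 4, 33], [78.9, 52.6])]
[([62, 27, 10, 5, 35], [66.6, 29.2])]
[([10, 6, 11, 6, 55], [15.1, 8.6])]
[([75, 51, 9, 4, 32], [79.0, 52.5])]
```

Nothing has shifted, and the blue anvil is back up.

```bash
python3 -c "
from bench import env; print(env.finish_job())"
```

```text
the job is handed in; nothing more can be done
None
```

The green key is pressed fully home, the blue anvil was sunk about 6 mm with about 4 N and has sprung back up, and the arm is withdrawn with no shift seen in the camera check of the two setters and the red key; the job is handed in, but the hand-in gave no verdict.

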